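Power up the microscope bench in the safe order

TASK

Switch on the microscope bench in the safe order by pressing the power keys with a fingertip, lightly: first the lamp power supply (the tall box with the carrying handle), then the stage controller (the box with the joystick), last the camera box (the small box with the camera head). Push each key well down, where it stays, and leave the slide warmer's key out. Do not pick up, shift or tip the units or the things standing around them.

Things in the scene. Friction and masses are not known exactly. Their poses are not given: they have to be found in the camera images.
- lamp_supply: Lamp power supply: the tallest unit, a plain grey box 170 long (its x) x 120 wide (y) x 100 mm high with black vent slots, with a dark steel carrying handle across its top at the rear (60 mm behind the centre, up to 135 mm above the table). Loose, about 2.5 kg. Origin: centre of its underside; +x points to its rear, z up.
- lamp_supply_key_top (a point): Round black key cap, 30 mm across, in a flat metal collar on the top of the lamp power supply, 40 mm from the centre towards its front, on the middle line. The point is the centre of the cap's flat top; its z axis is the unit's vertical. When out, the top stands 22 mm above the unit's top (122 mm above the table).
- lamp_supply_key (a joint): How far the lamp power supply's power key is pressed in (m): 0 is out (starts between 0 and 0.001), 0.012 is fully in against its stop, cap then 10 mm proud of the unit. The unit is on from 0.006 m. It slides straight down with a steady resistance of about 2.5 N, and stays where it is left. Pushed on beyond its stop, the cap yields on a cushion spring (3 N, then 1 N per mm, for up to 8 mm, not counted in this value) and comes back; a push of over 20 N is too hard for it.
- stage_box: Stage controller: white box 150 long (x) x 120 wide (y) x 50 mm high with an upright joystick (black ball on a steel rod, 40 mm behind the centre, up to 128 mm above the table). Loose, about 1.4 kg. Origin: centre of its underside; +x to its rear, z up.
- stage_box_key_top (a point): Round black key cap, 30 mm across, in a flat metal collar on the top of the stage controller, 40 mm from the centre towards its front, on the middle line. The point is the centre of the cap's flat top; its z axis is the unit's vertical. When out, the top stands 22 mm above the unit's top (72 mm above the table).
- stage_box_key (a joint): How far the stage controller's power key is pressed in (m): 0 is out (starts between 0 and 0.001), 0.012 is fully in against its stop, cap then 10 mm proud of the unit. The unit is on from 0.006 m. It slides straight down with a steady resistance of about 2.5 N, and stays where it is left. Pushed on beyond its stop, the cap yields on a cushion spring (3 N, then 1 N per mm, for up to 8 mm, not counted in this value) and comes back; a push of over 20 N is too hard for it.
- camera_box: Camera box: the smallest unit, white, 130 long (x) x 90 wide (y) x 40 mm high, carrying a small square metal camera head with a short upright black lens (37 mm behind the centre, up to 80 mm above the table). Loose, about 1 kg. Origin: centre of its underside; +x to its rear, z up.
- camera_box_key_top (a point): Round black key cap, 30 mm across, in a flat metal collar on the top of the camera box, 35 mm from the centre towards its front, on the middle line. The point is the centre of the cap's flat top; its z axis is the unit's vertical. When out, the top stands 22 mm above the unit's top (62 mm above the table).
- camera_box_key (a joint): How far the camera box's power key is pressed in (m): 0 is out (starts between 0 and 0.001), 0.012 is fully in against its stop, cap then 10 mm proud of the unit. The unit is on from 0.006 m. It slides straight down with a steady resistance of about 2.5 N, and stays where it is left. Pushed on beyond its stop, the cap yields on a cushion spring (3 N, then 1 N per mm, for up to 8 mm, not counted in this value) and comes back; a push of over 20 N is too hard for it.
- slide_warmer: Slide warmer, to be left off: the flattest unit, white, 170 long (x) x 120 wide (y) x 30 mm high, with a metal plate on top carrying three glass slides. Loose, about 1.6 kg. Origin: centre of its underside; +x to its rear, z up.
- slide_warmer_key_top (a point): Round black key cap, 30 mm across, in a flat metal collar on the top of the slide warmer, 55 mm from the centre towards its front, on the middle line. The point is the centre of the cap's flat top; its z axis is the unit's vertical. When out, the top stands 22 mm above the unit's top (52 mm above the table).
- slide_warmer_key (a joint): How far the slide warmer's power key is pressed in (m): 0 is out (starts between 0 and 0.001), 0.012 is fully in against its stop, cap then 10 mm proud of the unit. Leave it out (under 0.003 m). It slides straight down with a steady resistance of about 2.5 N, and stays where it is left. Pushed on beyond its stop, the cap yields on a cushion spring (3 N, then 1 N per mm, for up to 8 mm, not counted in this value) and comes back; a push of over 20 N is too hard for it.
- coverslip_case: Clear plastic case, 26 x 26 x 14 mm, lying on top of the lamp power supply beside its key (about 70 mm from it). A loose bystander, to be left where it is. Origin: centre of its underside.
- objective_can: Black round canister, 37 mm across, 50 mm high, standing near the robot's middle. A loose bystander, to be left where it is. Origin: centre of its underside.
- oil_bottle: Amber bottle with black cap, 28 mm across, 60 mm high, near the robot on the left. A loose bystander, to be left where it is. Origin: centre of its underside.
- dropper_bottle: White bottle, 30 mm across, 65 mm high, near the robot on the right. A loose bystander, to be left where it is. Origin: centre of its underside.
- stain_jar: Amber jar with black lid, 56 mm across, 85 mm high, at the back right. A loose bystander, to be left where it is. Origin: centre of its underside.
- slide_mailer: White and grey flat box, 85 x 34 x 26 mm, at the back left. A loose bystander, to be left where it is. Origin: centre of its underside.
- petri_dish: Clear closed dish, 92 mm across, 16 mm high, at the back in the middle. A loose bystander, to be left where it is. Origin: centre of its underside.
There are look-alikes about, which are no part of the job. Leave any brown or turquoise look-alike of the stage_box alone.

How it is judged:
By the outcome, as a careful person would: the job done as asked, in the order asked, and still so for the second after the job is handed in, with the robot touching nothing.
It also fails if it takes over 51 s, if anything falls off the work surface, if the arm or the gripper's body presses on something with over 40 N, if the wrist force passes 120 N, or if a joint passes its speed limit or range.

ROBOT

A 6-joint arm with a two-finger parallel gripper is mounted at the origin on the work surface. World frame = base frame: x ahead of the robot, y to its left, z up, the work surface at z = 0. Lengths are in mm, angles in rad, forces in N, time in s.
With the tool pointing down it reaches from about 350 to 875 mm from the base axis. Payload 4.2 kg.
Tool frame: the origin (TCP) lies at the very end of the fingers, on their centre line; the grasp point (between the pads) lies 19 mm behind it; z points along the fingers, y is the line along which they close (so a half turn about z gives the same grasp; the last joint's range is limited). The gripper opens to 85 mm and grips with 20 to 120 N. Pads are 22 mm wide; open, the fingers measure 114 mm over their backs; the gripper's body (76 mm by 85 mm) begins 54 mm behind the grasp point. The pads swing forward as they close: fully open they stand 13 mm farther back than shut.
Start: joints at [1.578, 0.385, 0.008, 0, -1.194, -0.259], TCP at [155.686, 605.278, 231.312] pointing down, gripper open.
Joint ranges: [-3.14, 3.14], [-1.21, 2.06], [-1.07, 1.41], [-3.16, 2.05], [-2.99, -0.16], [-3.1, 3.1]. Speed limits (rad/s): [2.79, 2.79, 3.14, 3.14, 3.14, 3.14].

INTERFACE

Orientations are given as a unit quaternion [x, y, z, w].
In Python, from bench import arm gives the robot as it stands. The module is installed in compiled form; this text tells all that it offers.
- The arm moves only by the tool drive_tool, never from a script. Its argument "targets" is a list of rows, each a list of 5 numbers: the closure, from -1 (fully open) to 1 (shut), then the shift along the tool's x, y, z in mm, then the turn about the tool's z in degrees. In form: [[grip, tx, ty, tz, roll], ...]. A call has 1 to 12 rows; each row is the pose to reach, as a shift and turn from the pose commanded when the call began, along the tool's axes at that moment; what a row does not reach only later rows make up. A row lasts 1/10 s, in which the tool goes at most 50 mm and 8.59 degrees, less where a joint would pass 70% of its speed; a pose out of reach is approached as far as the arm can. A call with a gripper value outside its range is refused whole. The fingers move at their own pace and stop on an object; the grip force is fixed at half the most. Time passes only in rows, so rows that repeat a pose let the fingers close. It gives the time, the measured TCP pose, the force, the opening and the grip force at its end, in the units of the state.
- arm.read_state(): the state, without advancing time (a new reading comes with each control period).
- arm.get_image(name): name is "scene" or "top"; returns the picture (384x512x3 uint8, blue, green, red); there is no depth.
- arm.camera_params(name): a dict with "fov_y" (degrees; the focal length in pixels is half the picture's height over the tangent of half this angle, whatever the lens; pixels are square), "cx", "cy" (the principal point, pixels), "rvec" (rotation vector, rad) and "tvec" (3), from world to camera coordinates, as OpenCV has them. Camera axes: x right, y down, z forward; pixel columns grow to the right and rows downward; lengths in mm; the calibration is good to about 2 mm. A picture is of the moment at which its call begins. camera_params takes no time and is no camera call.
- arm.job_done(): hands the job in; it is judged then, once.
The state is a dict: "clock": time; "joints": joint angles; "joint_vel": joint speeds; "joint_efforts": joint torques, N m; "position": TCP position; "ee_rot": TCP orientation; "contact_force": force on the tool from outside, world axes, zero at the start; "wrist_torque": the same for the moment, N m; "gripper_width": finger opening in mm; "grasp_force": force on a finger pad.
Only numpy, scipy, OpenCV 4.12 (cv2) and the standard library are available. Lean on these libraries where they do the work, as an engineer would, in place of code of your own. Each camera call takes 0.05 s, during which the arm holds its last target. There are 200 camera calls.

## Working session

There is one attempt and no reset: what is moved stays moved. The work goes in short steps, Python scripts to look and compute and a tool call to move; the robot and the scene stay as the last step left them, time stands still between calls to the robot, and variables do not carry over. Pictures are saved under pics/ and viewed, at most 10 in all, crops included, and the job is handed in when it is done.

Besides the shell and the picture viewer there is one more tool, called after "Emit:" by a JSON object that holds its "op" and its "data", one argument or row to a line. drive_tool: Moves the arm, as the interface text tells. Its arguments: {"type":"object","properties":{"targets":{"type":"array","items":{"type":"array","items":{"type":"number"}}}},"required":["targets"]}

```bash
mkdir -p pics; python3 - <<'E'
from bench import arm
import cv2
for n in("scene","top"):
    cv2.imwrite(f"pics/{n}0.png",cv2.resize(arm.get_image(n),(800,600),interpolation=cv2.INTER_CUBIC)) if 0 else cv2.imwrite(f"pics/{n}0.png",arm.get_image(n))
    print(n,arm.camera_params(n))
print(arm.read_state())
E
```

```text
scene {'fov_y': 46.856432237202824, 'cx': 258.8277094509715, 'cy': 202.5917856133781, 'rvec': array([ 1.05779493,  2.5054924 , -0.92870179]), 'tvec': array([ 433.1339603 , -204.17173492, 1450.60235949])}
top {'fov_y': 50.213785260288574, 'cx': 259.3188590630591, 'cy': 193.02552429409803, 'rvec': array([ 2.17917304, -2.11862276,  0.15701493]), 'tvec': array([-115.03191006,  581.00760266, 1410.48849789])}
{'clock': 0.1, 'joints': array([ 1.57758176e+00,  3.85489626e-01,  6.77904989e-03, -4.48162610e-04,
       -1.19400633e+00, -2.58634529e-01]), 'joint_vel': array([-0.00058882, -0.00109047,  0.00321874,  0.00313056,  0.00219014,
       -0.00151823]), 'joint_efforts': array([-4.45772694e-04, -3.93323421e+01,  1.88926756e+01,  4.19796467e+00,
       -2.63848626e-03,  5.99698936e-06]), 'position': array([155.57575498, 604.7931667 , 230.32948644]), 'ee_rot': array([ 9.92071113e-01, -1.25673947e-01, -7.93851427e-05,  9.79405813e-04]), 'contact_force': array([-0.65319927,  0.84173277, -0.52118532]), 'wrist_torque': array([-0.00881734, -0.02740328,  0.0231319 ]), 'grasp_force': 0.0, 'gripper_width': 85.15723243440439}
```

View pics/scene0.png

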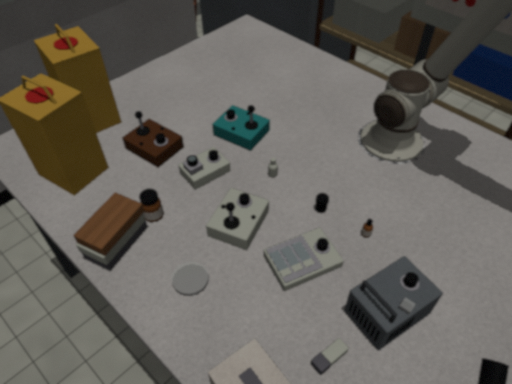

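View pics/top0.png

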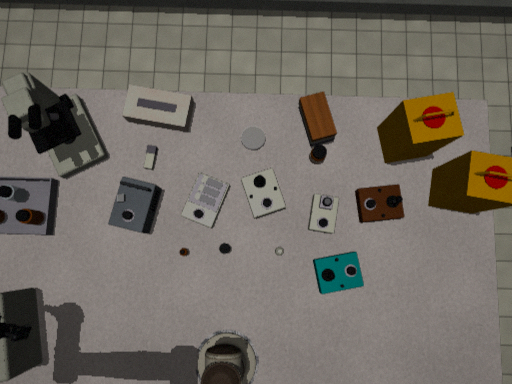

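The scene view shows the lamp supply at (393,300) with its key at (410,281). The stage box is at (238,218), key (244,199). The camera box is at (204,167), key (213,155), and the slide warmer at (303,258), key (322,244). In the top view the keys are at about (128,215), (267,203), (323,222) and (198,213). The brown and turquoise look-alikes are off to the right.

```bash
cat > h.py <<'E'
import cv2, numpy as np
from bench import arm
def ray(n,u,v,z):
    p=arm.camera_params(n); f=192/np.tan(np.radians(p['fov_y']/2))
    R=cv2.Rodrigues(p['rvec'])[0]; C=-R.T@p['tvec']
    d=R.T@np.array([(u-p['cx'])/f,(v-p['cy'])/f,1]); return C+d*(z-C[2])/d[2]
def proj(n,P):
    p=arm.camera_params(n); f=192/np.tan(np.radians(p['fov_y']/2))
    return cv2.projectPoints(np.float64([P]),p['rvec'],p['tvec'],np.array([[f,0,p['cx']],[0,f,p['cy']],[0,0,1.]]),None)[0].ravel()
def blob(im,u,v,r=11,th=60):
    g=im.max(2)[v-r:v+r+1,u-r:u+r+1]; k,l,s,c=cv2.connectedComponentsWithStats((g<th).astype('u1'))
    i=min(range(1,k),key=lambda i:np.hypot(*(c[i]-r))+(50 if s[i,4]<15 else 0)); return c[i]+[u-r,v-r],s[i]
E
python3 - <<'E'
from h import *
S=cv2.imread('pics/scene0.png');T=cv2.imread('pics/top0.png')
K={'lamp':((410,281),(128,215),122),'stage':((244,199),(267,203),72),'cam':((213,155),(323,222),62),'warm':((322,244),(198,213),52)}
tiles=[[],[]]
for k,(a,b,h) in K.items():
    for j,(n,im,(u,v)) in enumerate((('scene',S,a),('top',T,b))):
        c,s=blob(im,u,v); print(k,n,c.round(1),s, ray(n,*c,h-4).round(1))
        tiles[j].append(cv2.resize(im[v-20:v+20,u-20:u+20],(200,200),interpolation=cv2.INTER_NEAREST))
cv2.imwrite('pics/t.png',np.vstack([np.hstack(t) for t in tiles]))
E
```

```text
lamp scene [410.6 279.2] [  4   2  16  16 187] [492.6 342.8 118. ]
lamp top [126.9 214.8] [ 5  7 11  9 76] [487.5 339.7 118. ]
stage scene [243.9 199. ] [ 6  6 10 11 91] [ 554.8 -120.    68. ]
stage top [266.6 202.3] [ 7  7  8  8 55] [ 548.4 -124.6   68. ]
cam scene [213.  155.3] [ 7  7  9 10 76] [ 491.7 -316.3   58. ]
cam top [322.9 222.4] [ 7  8  9  8 58] [ 485.  -322.1   58. ]
warm scene [322.  244.4] [  6   6  11  12 111] [512.1 118.   48. ]
warm top [198.1 213.4] [ 7  8  9  8 57] [505.1 113.6  48. ]
```

View pics/t.png

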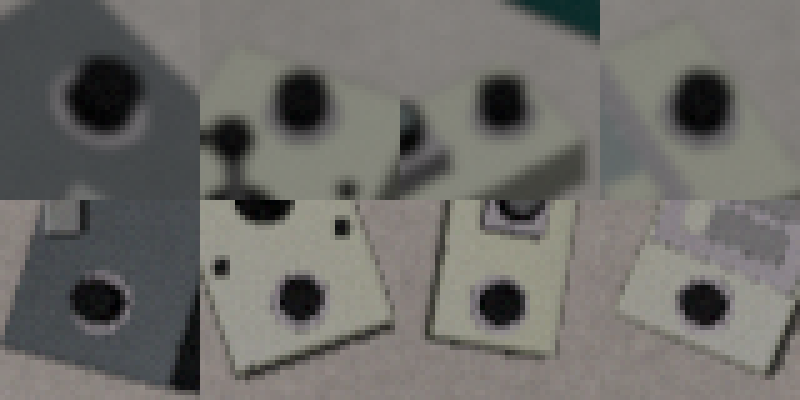

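The two views agree to about 7 mm, within the 30 mm cap. I'll move above the lamp key, fingers closing, and check from near.

Emit:
{"op": "drive_tool", "data": {
  "targets": [
    [1, 20, 9, 0, 0],
    [1, 60, 27, 0, 0],
    [1, 100, 44, 0, 0],
    [1, 145, 64, 0, 0],
    [1, 190, 84, 0, 0],
    [1, 235, 104, 0, 0],
    [1, 280, 124, 0, 0],
    [1, 325, 144, 0, 0],
    [1, 360, 160, 0, 0],
    [1, 380, 168, 10, 0],
    [1, 389, 172, 25, 0],
    [1, 389, 172, 30, 0]
  ]
}}

```text
clock: 1.3
position: [489.8, 339.2, 199.3]
ee_rot: [0.992, -0.127, -0.001, 0.001]
contact_force: [-0.3, -1.1, -1.0]
gripper_width: -0.2
grasp_force: 0.0
```

```bash
python3 - <<'E'
from h import *
s=arm.read_state(); print(s['clock'],s['position'],s['ee_rot'],s['contact_force'],s['gripper_width'])
t=[]
for n in('scene','top'):
    im=arm.get_image(n); cv2.imwrite(f'pics/{n}1.png',im)
    q=proj(n,s['position']); k=proj(n,[490,341,122]); print(n,q,k)
    u,v=k.astype(int); c=cv2.resize(im[v-50:v+50,max(u-50,0):u+50],(400,400),interpolation=cv2.INTER_CUBIC)
    for p in(q,k): cv2.drawMarker(c,tuple(int(x) for x in ((p-[u-50,v-50])*4)),(0,255,0) if p is q else (0,0,255),0,10,1)
    t.append(c)
cv2.imwrite('pics/n1.png',np.hstack(t))
E
```

```text
1.3 [489.82645186 339.16152413 199.30561347] [ 0.9918659  -0.12727204 -0.00129711  0.00147805] [-0.28975373 -1.10158519 -0.98337102] -0.16674136566985645
scene [419.85494102 256.85852086] [410.96104319 276.99306322]
top [118.91951461 211.70840501] [126.14919892 213.89612203]
```

View pics/n1.png

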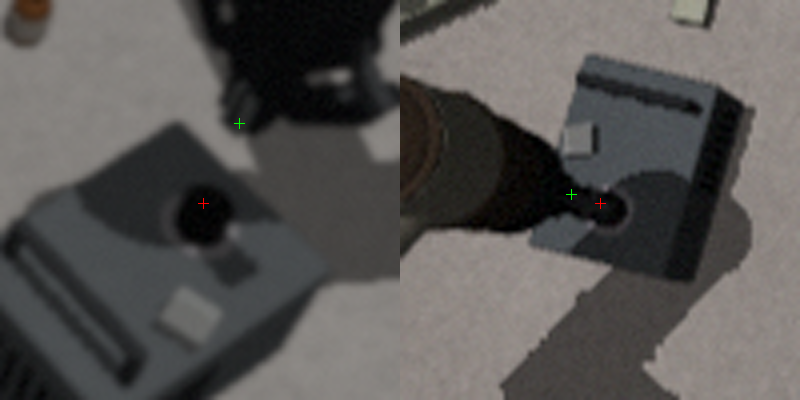

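The fingertips hang over the lamp key. The cap shows at crop (203,210) in scene and (610,208) in top, within about 3 mm of the predicted point. Next I descend to just above the cap.

Emit:
{"op": "drive_tool", "data": {
  "targets": [
    [1, 0, 1, 10, 0],
    [1, 0, 1, 30, 0],
    [1, 0, 1, 50, 0],
    [1, 0, 1, 62, 0],
    [1, 0, 1, 68, 0],
    [1, 0, 1, 72, 0],
    [1, 0, 1, 72, 0],
    [1, 0, 1, 72, 0]
  ]
}}

```text
clock: 2.2
position: [489.7, 341.3, 130.1]
ee_rot: [0.992, -0.125, 0.001, -0.001]
contact_force: [-0.4, -0.1, 0.4]
gripper_width: 0.1
grasp_force: 0.0
```

```bash
python3 - <<'E'
from h import *
s=arm.read_state(); print(s['clock'],s['position'],s['contact_force'])
t=[]
for n in('scene','top'):
    im=arm.get_image(n); cv2.imwrite(f'pics/{n}2.png',im)
    u,v=proj(n,[490,341,122]).astype(int); t.append(cv2.resize(im[v-25:v+25,u-25:u+25],(400,400),interpolation=cv2.INTER_CUBIC))
t=np.hstack(t); cv2.imwrite('pics/n2.png',cv2.convertScaleAbs(t,alpha=2,beta=10))
E
```

```text
2.2 [489.68407274 341.25753238 130.08682412] [-0.44900919 -0.11963521  0.39262336]
```

View pics/n2.png

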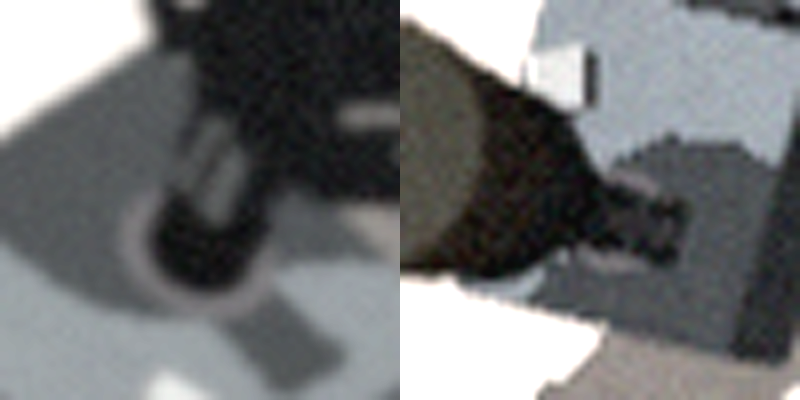

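In the scene crop the finger sits centrally over the cap, whose collar is at about (205,245). In the top crop the finger lies across the collar at about (630,220). Pressing now.

Emit:
{"op": "drive_tool", "data": {
  "targets": [
    [1, 0, 0, 3, 0],
    [1, 0, 0, 6, 0],
    [1, 0, 0, 8, 0],
    [1, 0, 0, 10, 0],
    [1, 0, 0, 12, 0],
    [1, 0, 0, 14, 0],
    [1, 0, 0, 16, 0],
    [1, 0, 0, 18, 0],
    [1, 0, 0, 20, 0],
    [1, 0, 0, 22, 0],
    [1, 0, 0, 23, 0],
    [1, 0, 0, 23, 0]
  ]
}}

```text
clock: 3.5
position: [489.3, 340.7, 106.8]
ee_rot: [0.992, -0.125, 0.0, 0.0]
contact_force: [-3.0, -1.4, 5.6]
gripper_width: 0.1
grasp_force: 3.1
```

Force is 5.6 N at z 106.8, so the key is on its stop with about 3 mm of cushion. Lifting straight up, then going to the stage box.

Emit:
{"op": "drive_tool", "data": {
  "targets": [
    [1, 0, 0, -6, 0],
    [1, 0, 0, -25, 0],
    [1, 0, 0, -55, 0],
    [1, 0, 0, -78, 0],
    [1, 8, 20, -85, 0],
    [1, 24, 60, -85, 0],
    [1, 42, 104, -85, 0],
    [1, 60, 148, -85, 0],
    [1, 78, 193, -85, 0],
    [1, 96, 237, -85, 0],
    [1, 114, 282, -85, 0],
    [1, 132, 326, -85, 0]
  ]
}}

```text
clock: 4.7
position: [535.0, -10.4, 190.6]
ee_rot: [0.992, -0.126, -0.0, -0.0]
contact_force: [0.8, 0.4, -0.1]
gripper_width: -0.0
grasp_force: 0.0
```

Emit:
{"op": "drive_tool", "data": {
  "targets": [
    [1, 16, 40, 0, 0],
    [1, 30, 75, 0, 0],
    [1, 39, 97, 5, 0],
    [1, 43, 107, 25, 0],
    [1, 43, 107, 50, 0],
    [1, 43, 107, 80, 0],
    [1, 43, 107, 102, 0],
    [1, 43, 107, 110, 0],
    [1, 43, 107, 112, 0],
    [1, 43, 107, 112, 0]
  ]
}}

```text
clock: 5.7
position: [551.2, -122.4, 79.7]
ee_rot: [0.992, -0.126, 0.0, 0.0]
contact_force: [0.1, -0.0, 0.4]
gripper_width: -0.1
grasp_force: 0.0
```

```bash
python3 - <<'E'
from h import *
s=arm.read_state(); print(s['clock'],s['position'],s['contact_force'])
t=[]
T0={n:cv2.imread(f'pics/{n}0.png') for n in('scene','top')}
for n in('scene','top'):
    im=arm.get_image(n); cv2.imwrite(f'pics/{n}3.png',im)
    u,v=proj(n,[551.6,-122.3,72]).astype(int); t.append(cv2.resize(im[v-25:v+25,u-25:u+25],(400,400),interpolation=cv2.INTER_CUBIC))
    if n=='scene': u,v=410,284; print('lamp key now',blob(im,u,v))
t.append(cv2.resize(cv2.imread('pics/scene3.png')[255:305,385:435],(400,400)))
cv2.imwrite('pics/n3.png',cv2.resize(cv2.convertScaleAbs(np.hstack(t),alpha=1.7,beta=10),(798,266)))
E
```

```text
5.7 [ 551.19373779 -122.3508199    79.72472823] [ 0.05678577 -0.03867679  0.3808256 ]
lamp key now (array([409.86065574, 280.71311475]), array([  5,   2,  13,  12, 122], dtype=int32))
```

View pics/n3.png

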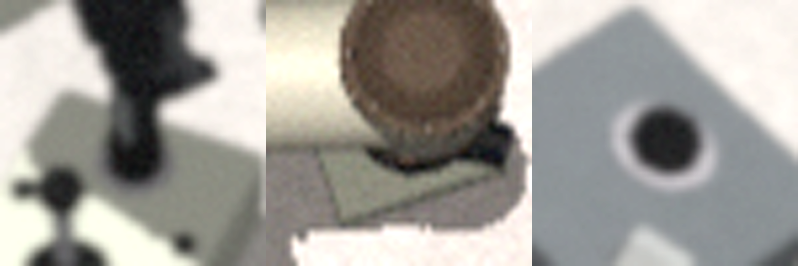

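The lamp key is visibly lower at (665,140) with its collar clear. The finger is centred on the stage key at (133,160), clear of the joystick. Pressing.

Emit:
{"op": "drive_tool", "data": {
  "targets": [
    [1, 0, 0, 3, 0],
    [1, 0, 0, 6, 0],
    [1, 0, 0, 8, 0],
    [1, 0, 0, 10, 0],
    [1, 0, 0, 12, 0],
    [1, 0, 0, 14, 0],
    [1, 0, 0, 16, 0],
    [1, 0, 0, 18, 0],
    [1, 0, 0, 20, 0],
    [1, 0, 0, 22, 0],
    [1, 0, 0, 23, 0],
    [1, 0, 0, 23, 0]
  ]
}}

```text
clock: 7.0
position: [551.0, -122.1, 56.7]
ee_rot: [0.992, -0.125, 0.0, 0.0]
contact_force: [-1.9, 1.2, 6.2]
gripper_width: -0.1
grasp_force: 3.1
```

Stage key at its stop (6.2 N). On to the camera box.

Emit:
{"op": "drive_tool", "data": {
  "targets": [
    [1, 0, 0, -6, 0],
    [1, 0, 0, -25, 0],
    [1, 0, 0, -60, 0],
    [1, 0, 5, -90, 0],
    [1, -2, 35, -100, 0],
    [1, -4, 75, -100, 0],
    [1, -7, 120, -100, 0],
    [1, -9, 160, -100, 0],
    [1, -11, 190, -100, 0],
    [1, -12, 204, -90, 0],
    [1, -12, 206.5, -65, 0],
    [1, -12, 206.5, -38, 0]
  ]
}}

```text
clock: 8.2
position: [487.8, -319.7, 93.5]
ee_rot: [0.992, -0.126, 0.001, 0.0]
contact_force: [0.2, -0.2, -0.7]
gripper_width: -0.2
grasp_force: 0.0
```

Emit:
{"op": "drive_tool", "data": {
  "targets": [
    [1, 0, 0, 12, 0],
    [1, 0, 0, 20, 0],
    [1, 0, 0, 25, 0],
    [1, 0, 0, 25, 0],
    [1, 0, 0, 25, 0]
  ]
}}

```text
clock: 8.7
position: [488.6, -319.2, 70.2]
ee_rot: [0.992, -0.125, 0.001, 0.0]
contact_force: [-0.1, -0.1, 0.6]
gripper_width: -0.1
grasp_force: 0.0
```

```bash
python3 - <<'E'
from h import *
s=arm.read_state(); print(s['clock'],s['position'],s['contact_force'])
im=arm.get_image('scene'); cv2.imwrite('pics/scene4.png',im); t=[]
for u,v in((213,155),(244,200)): t.append(cv2.resize(im[v-25:v+25,u-25:u+25],(390,390),interpolation=cv2.INTER_CUBIC))
cv2.imwrite('pics/n4.png',cv2.convertScaleAbs(np.hstack(t),alpha=1.7,beta=10))
E
```

```text
8.7 [ 488.56537913 -319.20048092   70.17246607] [-0.08838115 -0.06254443  0.59703632]
```

View pics/n4.png

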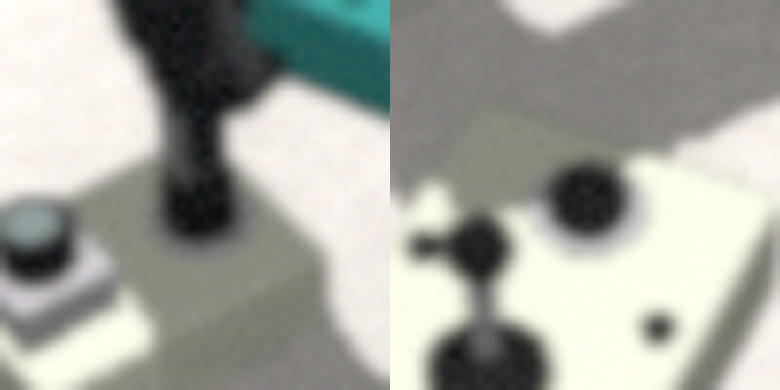

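The finger is over the camera key at (198,205), and the stage key at (588,200) sits low in its collar. The commanded z is 69.3 and the stop is at 50, so I push to about 46.5.

Emit:
{"op": "drive_tool", "data": {
  "targets": [
    [1, 0, 0, 3, 0],
    [1, 0, 0, 6, 0],
    [1, 0, 0, 8, 0],
    [1, 0, 0, 10, 0],
    [1, 0, 0, 12, 0],
    [1, 0, 0, 14, 0],
    [1, 0, 0, 16, 0],
    [1, 0, 0, 18, 0],
    [1, 0, 0, 20, 0],
    [1, 0, 0, 22, 0],
    [1, 0, 0, 23, 0],
    [1, 0, 0, 23, 0]
  ]
}}

```text
clock: 9.95
position: [487.9, -319.1, 46.7]
ee_rot: [0.992, -0.125, -0.0, 0.0]
contact_force: [-1.4, 1.7, 6.9]
gripper_width: -0.3
grasp_force: 3.1
```

Emit:
{"op": "drive_tool", "data": {
  "targets": [
    [1, 0, 0, -6, 0],
    [1, 0, 0, -25, 0],
    [1, 0, 0, -55, 0],
    [1, 0, 0, -90, 0],
    [1, -10, 20, -115, 0],
    [1, -20, 55, -125, 0],
    [1, -30, 95, -125, 0],
    [1, -35, 125, -125, 0],
    [1, -35, 140, -125, 0],
    [1, -35, 140, -125, 0]
  ]
}}

```text
clock: 10.95
position: [418.4, -447.5, 170.7]
ee_rot: [0.992, -0.127, -0.0, -0.0]
contact_force: [1.0, -0.3, -0.5]
gripper_width: 0.1
grasp_force: 0.0
```

```bash
python3 - <<'E'
from h import *
s=arm.read_state(); print(s['clock'],s['position'],s['contact_force'])
cv2.imwrite('pics/top5.png',arm.get_image('top'))
im=arm.get_image('scene'); cv2.imwrite('pics/scene5.png',im)
a=cv2.imread('pics/scene0.png'); r=lambda i:cv2.resize(i[130:350,170:450],(395,310))
t=[np.hstack([r(a),r(im)])]
t.append(np.hstack([cv2.resize(im[v-20:v+20,u-20:u+20],(197,197),interpolation=cv2.INTER_CUBIC) for u,v in((410,281),(244,200),(213,155),(322,244))]+[np.zeros((197,2,3),'u1')]))
cv2.imwrite('pics/n5.png',cv2.convertScaleAbs(np.vstack(t),alpha=1.5))
E
```

```text
10.95 [ 418.41033232 -447.50244633  170.73748311] [ 1.00194464 -0.34762455 -0.50412318]
```

View pics/n5.png

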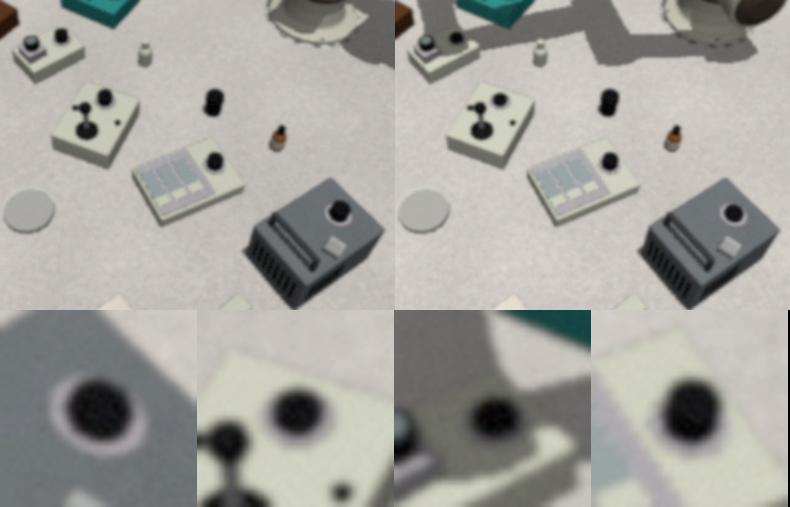

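Comparing before and after, the lamp, stage and camera keys, seen at (98,410), (297,412) and (495,418), all sit low. The warmer's key at (690,410) still stands tall, and nothing else has moved.

```bash
python3 -c "
from bench import arm
print(arm.job_done())"
```

```text
the job is handed in; nothing more can be done
None
```

The lamp supply, stage controller and camera box keys were pressed to their stops in that order (5.6, 6.2 and 6.9 N at the end of each press); the slide warmer's key is still out, no shift shows in the before/after pictures, and I handed the job in with the arm clear at about 11 s.

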